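# Funnel into the bottle, then hold the nail bin's lid at 45 degrees

### The job

Get the bench ready for me to scoop nails into the open bottle: take the funnel out of its wooden stand and seat it fully home, upright, in the neck of the bottle that has no cap, and let go of it. Then grip the bar handle of the plywood nail bin's sprung lid, raise the lid to 45 degrees and keep holding it there with the gripper, propped by nothing else: finish while holding it, because it falls shut if let go. Do not knock over anything that stands on the bench.

Things in the scene. Friction and masses are not known exactly. Their poses are not given: they have to be found in the camera images.
- funnel: Steel funnel, loose, 85 mm tall; at the start it stands upright in the wooden stand, mouth up. Origin: centre of the stem's lower end, z up along its axis. Outside: tapered stem, diameter 16 mm at z=0 widening to 25 mm at z=40 mm; cone from 25 mm at z=40 to 60 mm at z=65 mm; upright round collar, diameter 60 mm, from z=65 to 85 mm (grip it there). Wall 2.5 mm, about 80 g.
- stand: Fixed wooden funnel stand, a block 90 x 90 x 55 mm with a square upright through hole 28 mm wide in the middle of its top; origin at the centre of its underside. The funnel hangs in it by its cone, its lower end about 13 mm above the bench.
- bottle: Loose white plastic bottle without a cap, about 0.7 kg; origin at the centre of its underside, z up. Body diameter 80 mm to 75 mm high, shoulder to 97 mm, neck outer diameter 39 mm from 97 to 120 mm, bore 31 mm. When the funnel is fully home its cone rests on the rim and the funnel's lower end is about 75 mm above the bottle's underside.
- bottle_mouth (a point): Centre of the open bottle's mouth, at the height of its rim, 120 mm above its underside.
- capped: Loose bottle of the same kind and material, but closed with a grey cap (132 mm tall in all). Leave it standing. Origin at the centre of its underside, z up.
- glue: Loose yellow glue bottle, 54 mm diameter, 150 mm tall. Leave it standing. Origin at the centre of its underside, z up.
- tin: Loose steel tin, 80 mm diameter, 100 mm tall. Leave it standing. Origin at the centre of its underside, z up.
- bin: Fixed plywood nail bin, 170 mm (its x) by 240 mm (its y) by 100 mm tall; origin at the centre of its underside; its x axis points from the front (bar handle side) to the hinge side, turned up to about 0.5 rad from world x.
- lid (a joint): Angle of the bin's lid in rad: 0 shut, 0.785 is 45 degrees, 1.35 the stop. Hinged on the bin's far upper edge; a light spring and its weight (about 0.5 kg in all) shut it from any angle; lifting at the bar takes about 3 to 5 N.
- lid_hinge (a point): Middle of the lid's hinge line, 104.5 mm above the bench, fixed to the bin; the line runs along the bin's y.
- lid_bar (a point): Middle of the lid's handle: round steel bar, 12 mm thick, 100 mm long, parallel to the hinge line, 220 mm from it, 50 mm in front of the lid's edge, 104.5 mm above the bench when shut. Open space all round: fingers pointing straight down can straddle it and close across it; it turns between the pads as the lid rises. It moves on a 220 mm circle about the hinge, up and back.
Things that resemble listed ones, but are neither listed nor needed, are in the scene too. What is shaped like the funnel but blue is not meant.

How it is judged:
By the outcome, as a careful person would: the job done as asked, in the order asked, and still so for the second after the job is handed in, while the arm keeps its last pose, push and grip.
It also fails if it takes over 61 s, if anything falls off the work surface, if the arm or the gripper's body presses on something with over 40 N, if the wrist force passes 120 N, or if a joint passes its speed limit or range.

### The arm

A 7-joint arm with a two-finger parallel gripper is mounted at the origin on the work surface. World frame = base frame: x ahead of the robot, y to its left, z up, the work surface at z = 0. Lengths are in m, angles in degrees, forces in N, time in s.
With the tool pointing down it reaches from about 0.425 to 0.875 m from the base axis. Payload 4.7 kg.
Tool frame: the origin (TCP) lies on the centre line of the jaws, within the pads' length; the fingertips stand ahead of it and the grasp point (between the pads) lies 2 mm behind it (env.tip_reach is the x of the fingertips in the tool frame, in m); x points along the fingers, z is the direction in which the jaws open and shut, and the axes are right-handed (so a half turn about x gives the same grasp; the last joint's range is limited). The gripper opens to 87 mm and grips with 3 to 60 N. Pads are 19 mm wide; open, the fingers measure 117 mm over their backs; the gripper's body (75 mm by 190 mm) begins 51 mm behind the grasp point.
Start: joints at [67.5, 18.392, -4.016, 83.108, 1.295, 78.541, -3.26], TCP at [0.257, -0.597, 0.24] pointing down, gripper open.
Joint ranges: [-163.93, 163.93], [-17.29, 119.83], [-79.2, 71.16], [3.27, 140.29], [-89.18, 269.18], [5.43, 117.66], [-154.24, 154.24]. Speed limits (degrees/s): [147.25, 147.25, 180, 180, 180, 180, 180].

### API

Orientations are given as [roll, pitch, yaw] about the fixed x, y, z axes, in that order (R = Rz(yaw) Ry(pitch) Rx(roll)).
In Python, from cell import telemetry, optics, env, models gives the robot as it stands.
- The arm moves only by the shell command python3 -m pendant 'ROWS' [FORCE]. ROWS is JSON, a list of rows, each a list of 3 entries, a list of its own where there are three numbers: the finger opening in mm, from 0 to 87, then the shift along the tool's x, y, z in mm, then the turn, a rotation vector about the tool's x, y, z in rad. A call has 1 to 10 rows; each row is the pose to reach, as a shift and turn from the pose commanded when the call began, along the tool's axes at that moment; what a row does not reach only later rows make up. A row lasts 1/12 s, in which the tool goes at most 41.7 mm and 7.16 degrees, less where a joint would pass 70% of its speed; a pose out of reach is approached as far as the arm can. A call with a gripper value outside its range is refused whole. The fingers move at their own pace and stop on an object; FORCE is the grip in N (left out, the last holds). Time passes only in rows, so rows that repeat a pose let the fingers close. It gives the time, the measured TCP pose, the force and the opening at its end, in the units of the state.
- telemetry.get_obs(): the state, without advancing time (a new reading comes with each control period).
- optics.read_camera(name): name is "scene" or "top" or "wrist"; returns a dict with "image" (400x640x3 uint8, blue, green, red), "range_z" (400x640 float32, m along the optical axis (not along the pixel's ray), 0 where there is no reading), "fx", "fy", "cx", "cy" (pixels), "cam_to_world" (4x4, takes a point from camera to world coordinates). Camera axes: x right, y up, looking along -z (the intrinsics and any distortion apply to the point x, -y, -z); pixel columns grow to the right and rows downward; lengths in m; the calibration is good to about 2 mm. A picture is of the moment at which its call begins.
- env.sign_off(): hands the job in, once; it reports no verdict.
Trained networks look in the newest picture that a camera, given by its name, has taken for a name from the list of things; names that differ only in an ending like _2 or _b are one class to them, and where a whole thing is asked for, a point or a joint stands for the part that bears it (a point fixed in the world has none). Each returns a list of dicts, best first, with "confidence" (0 to 1); they miss things now and then, are a little off and sometimes report something else, mostly with a low value. They report only what shows in the picture. A call takes as long as a camera call. They do not tell look-alikes from the thing itself.
- models.masks_of(camera, label): "pixels" (400x640 bool, what is visible of it) and "extent" ([left, top, right, bottom] as shares, 0 to 1, of the picture: columns of its width, rows of its height, round what is visible of it).
- models.landmark_of(camera, label): "centre" ([row, column] as shares, 0 to 1, of the picture: columns of its width, rows of its height: a listed point, or the origin of a listed thing).
The state is a dict: "time_s": time; "qpos": joint angles; "joint_velocities": joint speeds; "effort": joint torques, N m; "tool_pos": TCP position; "tool_rot": TCP orientation; "force": force on the tool from outside, world axes, zero at the start; "wrist_torque": the same for the moment, N m; "grip_width": finger opening in m.
Only numpy, scipy, OpenCV 4.12 (cv2) and the standard library are available. Lean on these libraries where they do the work, as an engineer would, in place of code of your own. Each camera call takes 0.05 s, during which the arm holds its last target.

## Working session

There is one attempt and no reset: what is moved stays moved. The work goes in short steps, Python scripts to look and compute and a shell command to move; the robot and the scene stay as the last step left them, time stands still between calls to the robot, and variables do not carry over. Pictures are saved under pics/ and viewed, and the job is handed in when it is done.

```bash
ls; mkdir -p pics; cat > h.py <<'E'
import numpy as np, cv2, json
from cell import telemetry, optics, env, models
def world(c,px,rz=None):
    # px rows of (row,col)
    px=np.atleast_2d(px).astype(float)
    r=px[:,0];q=px[:,1]
    if rz is None: rz=c["range_z"][r.astype(int),q.astype(int)]
    x=(q-c["cx"])/c["fx"]*rz; y=(r-c["cy"])/c["fy"]*rz
    P=np.c_[x,-y,-rz,np.ones(len(r))]
    return (P@np.array(c["cam_to_world"]).T)[:,:3]
def cloud(c):
    rr,cc=np.mgrid[0:400,0:640]
    W=world(c,np.c_[rr.ravel(),cc.ravel()],c["range_z"].ravel()).reshape(400,640,3)
    W[c["range_z"]==0]=np.nan
    return W
E
python3 - <<'E'
from h import *
o=telemetry.get_obs();print(o); print(env.tip_reach)
for n in ("scene","top","wrist"):
    c=optics.read_camera(n); cv2.imwrite(f"pics/{n}0.png",c["image"]); print(n,{k:v for k,v in c.items() if k not in("image","range_z")})
    for l in ("funnel","stand","bottle","bottle_mouth","capped","glue","tin","bin","lid_hinge","lid_bar"):
        try:
            print(l,[(round(d["confidence"],2),np.round(np.array(d["centre"])*[400,640],0).tolist()) for d in models.landmark_of(n,l)])
        except Exception as e: print(l,e)
E
```

```text
pics
{'time_s': 0.0, 'qpos': array([67.50071099, 18.44051966, -4.01628644, 83.17427792,  1.29661548,
       78.54096895, -3.26002714]), 'joint_velocities': array([-0.0243097 ,  0.00088438,  0.01561811, -0.00089291, -0.064344  ,
       -0.07657645, -0.01060895]), 'effort': array([-3.08963001e-05, -4.91299975e+01, -4.03929558e-01, -3.12531567e+01,
       -6.38940535e-02,  4.36324789e-02,  1.99101046e-04]), 'tool_pos': array([ 0.2569274 , -0.59650225,  0.23845052]), 'tool_rot': array([-176.34107062,   89.88934429,  116.96896605]), 'force': array([-0.92709141,  0.16783029, -0.52293504]), 'wrist_torque': array([0.01539652, 0.03878721, 0.02344238]), 'grip_width': 0.08719812515404735}
0.017
scene {'fx': 406.6353192271613, 'fy': 406.6353192271613, 'cx': 321.4643254754725, 'cy': 197.7894983681964, 'cam_to_world': array([[-0.76532827, -0.49436843,  0.41215592,  0.94758254],
       [ 0.64336262, -0.56877863,  0.51242113,  0.53648582],
       [-0.01889935,  0.65733609,  0.75336053,  0.86958272],
       [ 0.        ,  0.        ,  0.        ,  1.        ]])}
funnel [(0.96, [189.0, 322.0]), (0.94,
[... 1147 characters left out ...]
8.0, 211.0]), (0.19, [144.0, 248.0])]
bin [(0.65, [175.0, 262.0])]
lid_hinge [(0.69, [145.0, 247.0])]
lid_bar [(0.76, [215.0, 268.0])]
wrist {'fx': 342.9627201636201, 'fy': 342.9627201636201, 'cx': 322.9929230725043, 'cy': 199.1379507882961, 'cam_to_world': array([[ 3.96522393e-01,  8.74931674e-01,  2.77965031e-01,
         3.33365343e-01],
       [-9.18024979e-01,  3.77790336e-01,  1.20435045e-01,
        -5.64224879e-01],
       [ 3.59932710e-04, -3.02934034e-01,  9.53011459e-01,
         3.83836719e-01],
       [ 0.00000000e+00,  0.00000000e+00,  0.00000000e+00,
         1.00000000e+00]])}
funnel []
stand []
bottle []
bottle_mouth []
capped []
glue []
tin []
bin []
lid_hinge []
lid_bar []
```

View pics/scene0.png

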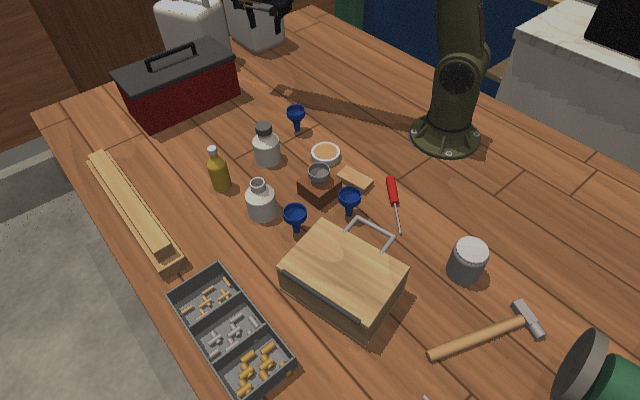

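View pics/top0.png

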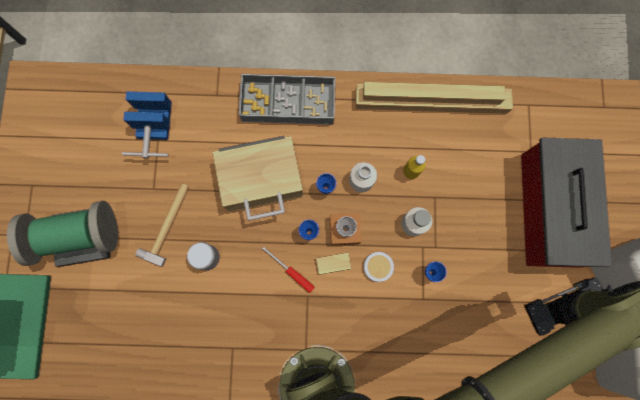

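The scene view shows the grey steel funnel in the wooden stand at about (col 319, row 172). In the top view it is at (346, 226). The three blue funnels, at scene (296,215), (349,200) and (296,115), are decoys. The open bottle is at scene (260,200) and top (363,176). The capped one is at top (418,220). The bin's bar is at top (265,213). Next I'll measure these and confirm with a crop.

```bash
python3 - <<'E'
from h import *
def fit(p):
    A=np.c_[2*p,np.ones(len(p))]; s=np.linalg.lstsq(A,(p**2).sum(1),rcond=None)[0]
    return s[:2],np.sqrt(s[2]+s[:2]@s[:2])
C={}
for n in("top","scene"):
    c=optics.read_camera(n);W=cloud(c);C[n]=(c,W)
    im=c["image"]
    print(n)
    # clusters by pixel windows
    wins={"top":dict(funnel=(346,226,16),bottle=(363,174,18),capped=(418,218,18),glue=(417,164,16),tin=(202,256,20),blueA=(326,184,12),blueB=(309,230,12)),
          "scene":dict(funnel=(319,172,16),bottle=(260,192,22),capped=(266,145,22),glue=(218,170,22),tin=(468,255,25),blueA=(296,215,14),blueB=(349,200,14))}[n]
    for k,(u,v,h) in wins.items():
        P=W[v-h:v+h,u-h:u+h].reshape(-1,3);P=P[~np.isnan(P[:,0])]
        zt=np.percentile(P[:,2],[50,90,98,99.5]); 
        Q=P[P[:,2]>zt[2]-0.006]
        print(k,"z",np.round(zt,3),"top pts",len(Q),"bbox mid",np.round((Q.min(0)+Q.max(0))/2,4)[:2],"size",np.round(np.ptp(Q,axis=0),3)[:2],"fit",[np.round(x,4) for x in fit(Q[:,:2])])
    for d in models.masks_of(n,"lid_bar")[:2]:
        P=W[d["pixels"]];P=P[~np.isnan(P[:,0])];print("lidmask",round(d["confidence"],2),len(P),d["extent"])
    for l in("lid_hinge","lid_bar"):
        for d in models.landmark_of(n,l)[:1]:
            r,q=np.array(d["centre"])*[400,640]; 
            M=np.array(c["cam_to_world"]); ray=M[:3,:3]@np.array([(q-c["cx"])/c["fx"],-(r-c["cy"])/c["fy"],-1]);o=M[:3,3]
            t=(0.1045-o[2])/ray[2]; print(l,"at z=.1045",np.round(o+t*ray,4))
a=C["top"][0]["image"][140:270,190:450];b=C["scene"][0]["image"][100:260,200:430]
cv2.imwrite("pics/crop1.png",cv2.resize(a,None,fx=3,fy=3));cv2.imwrite("pics/crop2.png",cv2.resize(b,None,fx=3.4,fy=3.4))
E
```

```text
top
funnel z [0.056 0.078 0.099 0.102] top pts 55 bbox mid [ 0.4641 -0.0741] size [0.059 0.056] fit [array([ 0.464 , -0.0744]), np.float64(0.0286)]
bottle z [0.008 0.095 0.122 0.125] top pts 50 bbox mid [ 0.626  -0.1242] size [0.039 0.036] fit [array([ 0.6253, -0.1248]), np.float64(0.0175)]
capped z [0.018 0.132 0.137 0.139] top pts 151 bbox mid [ 0.49   -0.2906] size [0.044 0.044] fit [array([ 0.4907, -0.291 ]), np.float64(0.0167)]
glue z [0.004 0.113 0.152 0.155] top pts 56 bbox mid [ 0.6595 -0.2833] size [0.027 0.025] fit [array([ 0.6591, -0.2829]), np.float64(0.0092)]
tin z [0.005 0.102 0.106 0.107] top pts 313 bbox mid [0.3662 0.3477] size [0.07 0.07] fit [array([0.3663, 0.3482]), np.float64(0.0256)]
blueA z [0.042 0.081 0.089 0.09 ] top pts 45 bbox mid [ 0.595 -0.012] size [0.061 0.057] fit [array([ 0.5952, -0.0113]), np.float64(0.0287)]
blueB z [0.041 0.078 0.088 0.09 ] top pts 47 bbox mid [0.452  0.0373] size [0.057 0.057] fit [array([0.4526, 0.0363]), np.float64(0.0284)]
lidmask 0.63 4938 [0.335, 0.3478, 0.4755, 0.5525]
lidmask 0.21 639 [0.5469, 0.4012, 0.5887, 0.481]
lid_hi
[... 517 characters left out ...]
)]
glue z [0.001 0.103 0.143 0.15 ] top pts 55 bbox mid [ 0.6621 -0.2783] size [0.022 0.022] fit [array([ 0.6623, -0.2774]), np.float64(0.0086)]
tin z [0.046 0.1   0.102 0.103] top pts 692 bbox mid [0.3674 0.3507] size [0.073 0.072] fit [array([0.3685, 0.3511]), np.float64(0.0257)]
blueA z [0.052 0.082 0.086 0.086] top pts 102 bbox mid [ 0.5977 -0.0094] size [0.058 0.062] fit [array([ 0.5972, -0.0091]), np.float64(0.0287)]
blueB z [0.05  0.081 0.085 0.086] top pts 100 bbox mid [0.4545 0.0388] size [0.06  0.059] fit [array([0.4542, 0.0388]), np.float64(0.0285)]
lidmask 0.6 8276 [0.4369, 0.534, 0.6388, 0.812]
lid_hinge at z=.1045 [0.7087 0.2165 0.1045]
lid_bar at z=.1045 [0.4901 0.1702 0.1045]
```

View pics/crop1.png

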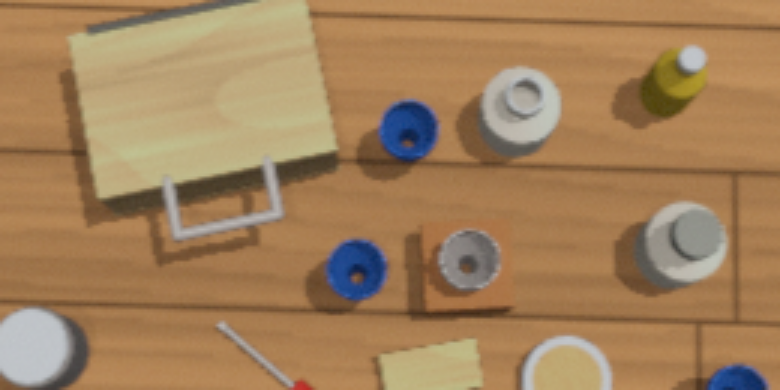

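View pics/crop2.png

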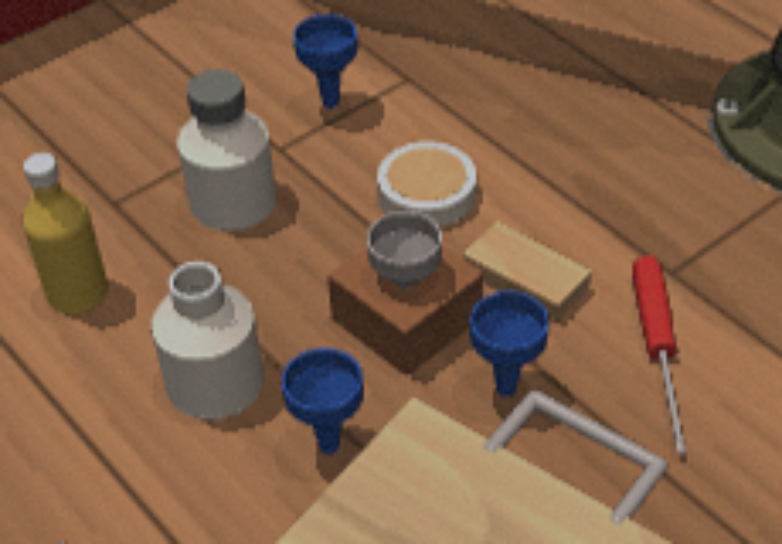

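The crops confirm it: the only grey funnel sits in the brown stand, and the open bottle has a visible bore at crop1 (524,96). The two top-view and scene fits agree to about 2 mm, and the bar-to-hinge distance comes out at 0.222 m against the stated 0.220. I'll move over the funnel with the jaws along world x, because blueB sits on its y side.

```bash
cat >> h.py <<'E'
from scipy.spatial.transform import Rotation as R
def plan(pos,yaw):
    """TCP to pos, tool x down, tool z along +-(cos yaw, sin yaw); prints shift mm, rotvec"""
    o=telemetry.get_obs(); Rc=R.from_euler("xyz",o["tool_rot"],degrees=True)
    best=None
    for s in (0,180):
        a=np.radians(yaw+s); z=np.array([np.cos(a),np.sin(a),0]); x=np.array([0,0,-1.]); y=np.cross(z,x)
        rv=(Rc.inv()*R.from_matrix(np.c_[x,y,z])).as_rotvec()
        if best is None or np.linalg.norm(rv)<np.linalg.norm(best): best=rv
    d=Rc.inv().apply(np.array(pos)-o["tool_pos"])*1000
    print("t",round(o["time_s"],2),"pos",np.round(o["tool_pos"],4),"F",np.round(o["force"],1),"w",round(o["grip_width"],4),"q7",round(o["qpos"][6],1))
    print("shift",np.round(d,1),"rot",np.round(best,3),"deg",round(np.degrees(np.linalg.norm(best)),1),"n",round(np.linalg.norm(d)/41.7,1))
    print("tool axes in world x,y,z:",np.round(Rc.as_matrix(),3).tolist())
E
python3 -c "
from h import *
plan([.465,-.073,.22],0); plan([.465,-.073,.22],14)"
```

```text
t 2.05 pos [ 0.2572 -0.597   0.2396] F [-0.6  0.2 -0.4] w 0.0871 q7 -3.3
shift [  19.5  398.2 -399. ] rot [-1.164  0.     0.   ] deg 66.7 n 13.5
tool axes in world x,y,z: [[0.0, 0.918, 0.396], [-0.0, 0.396, -0.918], [-1.0, -0.0, 0.0]]
t 2.05 pos [ 0.2572 -0.597   0.2396] F [-0.6  0.2 -0.4] w 0.0871 q7 -3.3
shift [  19.5  398.2 -399. ] rot [-1.408  0.     0.   ] deg 80.7 n 13.5
tool axes in world x,y,z: [[0.0, 0.918, 0.396], [-0.0, 0.396, -0.918], [-1.0, -0.0, 0.0]]
```

```bash
python3 -m pendant '[[87,[0,15,-15],[-0.05,0,0]],[87,[0,43,-43],[-0.14,0,0]],[87,[0,72,-72],[-0.24,0,0]],[87,[0,101,-101],[-0.34,0,0]],[87,[0,130,-130],[-0.44,0,0]],[87,[0,159,-159],[-0.54,0,0]],[87,[0,187,-187],[-0.64,0,0]],[87,[0,215,-215],[-0.74,0,0]],[87,[0,243,-243],[-0.84,0,0]],[87,[0,270,-270],[-0.94,0,0]]]' ; python3 -c "
from h import *
plan([.465,-.073,.22],0)"
```

```text
time_s: 2.88
tool_pos: [0.3988, -0.2401, 0.2399]
tool_rot: [-46.3, 89.9, -58.8]
force: [0.9, -0.0, -0.6]
grip_width: 0.0872
t 2.88 pos [ 0.3988 -0.2401  0.2399] F [ 0.9 -0.  -0.6] w 0.0872 q7 16.7
shift [ 19.8 177.5  28.3] rot [-0.219  0.001  0.001] deg 12.5 n 4.3
tool axes in world x,y,z: [[0.001, 0.217, 0.976], [-0.001, 0.976, -0.217], [-1.0, -0.001, 0.001]]
```

```bash
python3 -m pendant '[[87,[0,30,5],[-0.04,0,0]],[87,[0,65,10],[-0.09,0,0]],[87,[0,100,16],[-0.13,0,0]],[87,[3,135,22],[-0.18,0,0]],[87,[10,162,26],[-0.21,0,0]],[87,[20,177,28],[-0.219,0,0]],[87,[20,177,28],[-0.219,0,0]],[87,[20,177,28],[-0.219,0,0]]]' ; python3 - <<'E'
from h import *
c=optics.read_camera("wrist");W=cloud(c);cv2.imwrite("pics/w1.png",c["image"])
m=np.nan_to_num(W[...,2])
v=(m>.091)&(m<.104)&(abs(W[...,0]-.465)<.05)&(abs(W[...,1]+.073)<.05)
P=W[v];print(len(P),np.round((P.min(0)+P.max(0))/2,4),np.round(np.ptp(P,axis=0),4),P[:,2].max())
plan([.465,-.073,.22],0)
E
```

```text
time_s: 3.55
tool_pos: [0.4647, -0.0753, 0.2193]
tool_rot: [-158.2, 89.9, -158.3]
force: [-0.2, -0.6, 0.5]
grip_width: 0.0871
839 [ 0.4643 -0.0739  0.0947] [0.0582 0.0597 0.0074] 0.09844702932295196
t 3.6 pos [ 0.4647 -0.0766  0.2196] F [-0.4 -0.5 -0.1] w 0.0871 q7 7.1
shift [-0.4  3.6  0.3] rot [-0.005 -0.     0.001] deg 0.3 n 0.1
tool axes in world x,y,z: [[-0.0, 0.005, 1.0], [-0.001, 1.0, -0.005], [-1.0, -0.001, -0.0]]
```

View pics/w1.png

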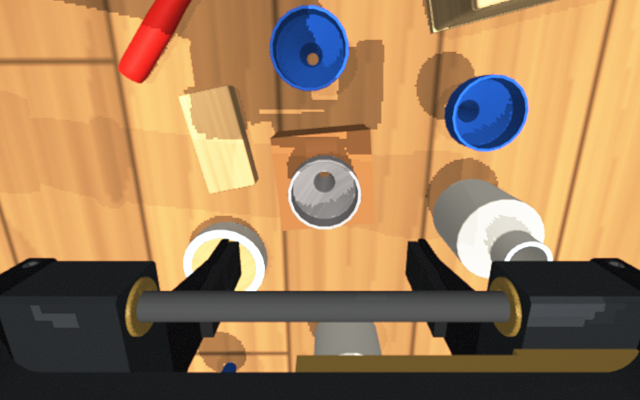

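```bash
python3 - <<'E'
from h import *
c=optics.read_camera("top");W=cloud(c)
for s in(-1,1):
  x0=.4643+s*.05
  m=(abs(W[...,0]-x0)<.03)&(abs(W[...,1]+.074)<.03)
  # finger region 43..63mm from centre, +-18mm
  m=(s*(W[...,0]-.4643)>.038)&(s*(W[...,0]-.4643)<.07)&(abs(W[...,1]+.074)<.025)
  print(s,np.round(np.percentile(W[m][:,2],[50,95,100]),3))
P=W[250:285,362:397].reshape(-1,3);Q=P[P[:,2]>np.nanpercentile(P[:,2],90)-.01];print("bowl",np.nanmin(Q,0),np.nanmax(Q,0))
plan([.4643,-.0739,.088],0)
E
```

```text
-1 [0.629 0.635 0.638]
1 [0.004 0.596 0.598]
bowl [ 0.28894786 -0.0898425   0.64467757] [ 0.35009841 -0.06846429  0.66574016]
t 3.65 pos [ 0.4647 -0.0772  0.2199] F [-0.4  0.1  0.4] w 0.0869 q7 7.1
shift [131.9   3.4  -0.5] rot [-0.007  0.     0.001] deg 0.4 n 3.2
tool axes in world x,y,z: [[0.0, 0.007, 1.0], [-0.001, 1.0, -0.007], [-1.0, -0.001, 0.0]]
```

```bash
python3 -m pendant '[[87,[20,3,-0.5],[-0.007,0,0]],[87,[50,3.4,-0.5],[-0.007,0,0]],[87,[80,3.4,-0.5],[-0.007,0,0]],[87,[105,3.4,-0.5],[-0.007,0,0]],[87,[122,3.4,-0.5],[-0.007,0,0]],[87,[132,3.4,-0.5],[-0.007,0,0]],[87,[132,3.4,-0.5],[-0.007,0,0]],[87,[132,3.4,-0.5],[-0.007,0,0]]]' ; python3 -c "
from h import *
plan([.4643,-.0739,.088],0)"
```

```text
time_s: 4.32
tool_pos: [0.4647, -0.0733, 0.088]
tool_rot: [-29.5, 90.0, -29.4]
force: [0.8, -0.3, 0.1]
grip_width: 0.087
t 4.32 pos [ 0.4647 -0.0733  0.088 ] F [ 0.8 -0.3  0.1] w 0.087 q7 2.1
shift [ 0.  -0.6 -0.4] rot [0. 0. 0.] deg 0.0 n 0.0
tool axes in world x,y,z: [[0.0, -0.0, 1.0], [-0.0, 1.0, 0.0], [-1.0, -0.0, 0.0]]
```

```bash
python3 -m pendant '[[50,[0,-0.6,0],[0,0,0]],[50,[0,-0.6,0],[0,0,0]],[50,[0,-0.6,0],[0,0,0]],[50,[0,-0.6,0],[0,0,0]],[50,[0,-0.6,0],[0,0,0]],[50,[0,-0.6,0],[0,0,0]],[50,[0,-0.6,0],[0,0,0]],[50,[0,-0.6,0],[0,0,0]]]' 20
```

```text
time_s: 4.98
tool_pos: [0.4652, -0.0731, 0.088]
tool_rot: [-15.5, 89.9, -15.4]
force: [1.5, -0.3, 1.9]
grip_width: 0.0596
```

```bash
python3 -m pendant '[[50,[-8,0,0],[0,0,0]],[50,[-25,0,0],[0,0,0]],[50,[-50,0,0],[0,0,0]],[50,[-78,0,0],[0,0,0]],[50,[-105,0,0],[0,0,0]],[50,[-127,0,0],[0,0,0]],[50,[-138,0,0],[0,0,0]],[50,[-140,0,0],[0,0,0]],[50,[-140,0,0],[0,0,0]]]' ; python3 - <<'E'
from h import *
c=optics.read_camera("wrist");W=cloud(c);cv2.imwrite("pics/w2.png",c["image"])
o=telemetry.get_obs()
m=np.nan_to_num(W[...,2])
z=W[...,2]
# bottle rim
v=(abs(z-.119)<.006)&(abs(W[...,0]-.626)<.035)&(abs(W[...,1]+.124)<.035)
P=W[v];print("rim",len(P),np.round((P.min(0)+P.max(0))/2,4) if len(P) else "",np.round(np.ptp(P,axis=0),4) if len(P) else"")
s=optics.read_camera("scene");cv2.imwrite("pics/s2.png",cv2.resize(s["image"][60:260,200:480],None,fx=2.8,fy=2.8))
plan([.627,-.1235,.228],0)
E
```

```text
time_s: 5.73
tool_pos: [0.4642, -0.073, 0.2274]
tool_rot: [-132.2, 90.0, -132.1]
force: [0.6, -0.2, -1.4]
grip_width: 0.0593
rim 490 [ 0.626  -0.1145  0.1169] [0.0395 0.0206 0.0077]
t 5.83 pos [ 0.4634 -0.0729  0.2259] F [-0.3  0.2 -1.8] w 0.0595 q7 7.4
shift [ -2.6 -51.  163.5] rot [ 0.002 -0.003 -0.001] deg 0.2 n 4.1
tool axes in world x,y,z: [[-0.003, -0.002, 1.0], [0.001, 1.0, 0.002], [-1.0, 0.001, -0.003]]
```

View pics/w2.png

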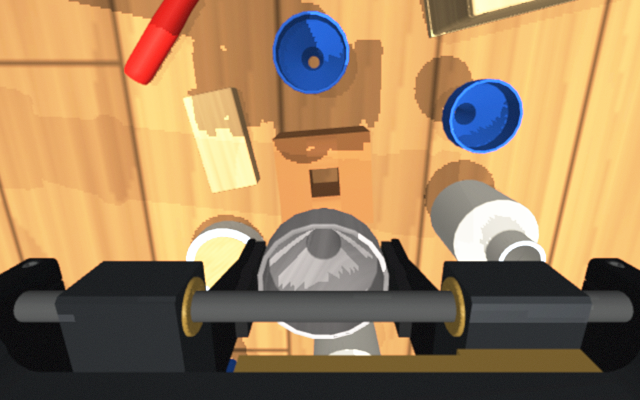

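View pics/s2.png

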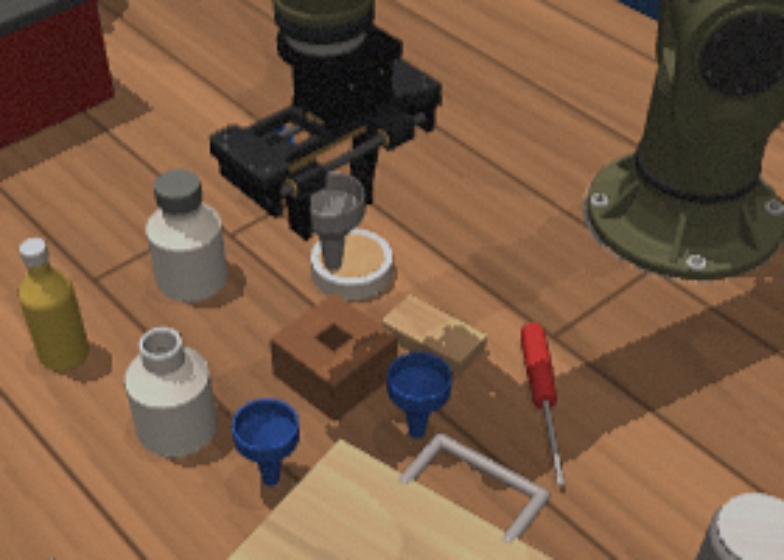

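```bash
python3 -m pendant '[[50,[-1,-4,12],[0,0,0]],[50,[-3,-12,38],[0,0,0]],[50,[-3,-21,68],[0,0,0]],[50,[-3,-31,98],[0,0,0]],[50,[-3,-40,128],[0,0,0]],[50,[-3,-47,150],[0,0,0]],[50,[-3,-50,161],[0,0,0]],[50,[-3,-50.5,163],[0,0,0]],[50,[-3,-50.5,163],[0,0,0]],[50,[-3,-50.5,163],[0,0,0]]]' ; python3 - <<'E'
from h import *
c=optics.read_camera("wrist");W=cloud(c);cv2.imwrite("pics/w3.png",c["image"])
z=W[...,2]
plan([.6265,-.123,.228],0)
s=optics.read_camera("scene");cv2.imwrite("pics/s3.png",cv2.resize(s["image"][90:260,180:380],None,fx=3.4,fy=3.4))
W=cloud(s)
for k,(z0,z1) in dict(rim=(.113,.121),collar=(.222,.245),stem=(.15,.18)).items():
  v=(W[...,2]>z0)&(W[...,2]<z1)&(abs(W[...,0]-.626)<.034)&(abs(W[...,1]+.124)<.034)
  P=W[v]
  if len(P):print(k,len(P),np.round((P.min(0)+P.max(0))/2,4),np.round(np.ptp(P,axis=0),4))
E
```

```text
time_s: 6.67
tool_pos: [0.6264, -0.1225, 0.2292]
tool_rot: [163.2, 89.8, 163.4]
force: [-0.6, 0.5, -0.4]
grip_width: 0.0596
t 6.72 pos [ 0.6265 -0.1226  0.2298] F [ 0.1  0.3 -1.3] w 0.0593 q7 0.6
shift [ 1.8 -0.4  0. ] rot [ 0.003 -0.002 -0.   ] deg 0.2 n 0.0
tool axes in world x,y,z: [[-0.002, -0.003, 1.0], [0.0, 1.0, 0.003], [-1.0, 0.0, -0.002]]
rim 84 [ 0.6277 -0.1224  0.1171] [0.0371 0.0411 0.0077]
collar 285 [ 0.6261 -0.1218  0.2333] [0.0676 0.0624 0.0225]
stem 50 [ 0.6282 -0.1172  0.1667] [0.0168 0.0132 0.0257]
```

View pics/s3.png

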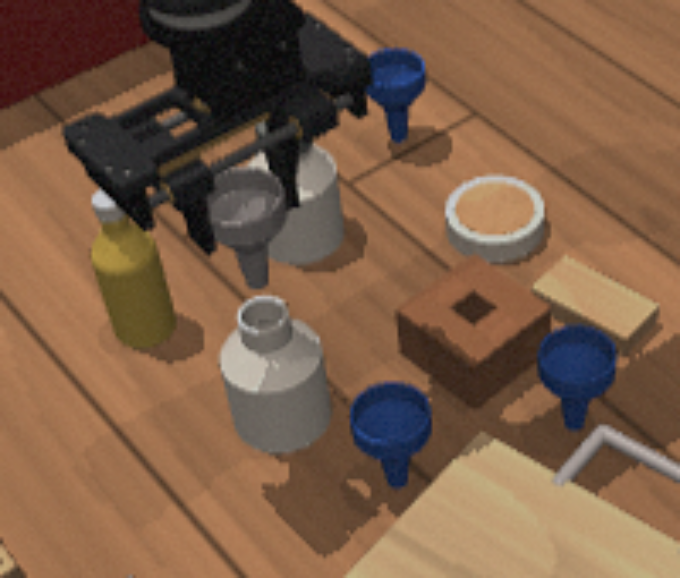

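```bash
python3 -m pendant '[[50,[8,-0.3,0],[0,0,0]],[50,[20,-0.3,0],[0,0,0]],[50,[34,-0.3,0],[0,0,0]],[50,[48,-0.3,0],[0,0,0]],[50,[60,-0.3,0],[0,0,0]],[50,[68,-0.3,0],[0,0,0]],[50,[72,-0.3,0],[0,0,0]],[50,[72,-0.3,0],[0,0,0]]]' ; python3 - <<'E'
from h import *
plan([.6265,-.123,.1505],0)
s=optics.read_camera("scene");cv2.imwrite("pics/s4.png",cv2.resize(s["image"][90:260,180:380],None,fx=3.4,fy=3.4))
E
```

```text
time_s: 7.43
tool_pos: [0.6269, -0.1234, 0.1571]
tool_rot: [167.0, 89.9, 167.1]
force: [-0.6, 0.4, -0.7]
grip_width: 0.0596
t 7.43 pos [ 0.6269 -0.1234  0.1571] F [-0.6  0.4 -0.7] w 0.0596 q7 -0.7
shift [ 6.6  0.4 -0.3] rot [ 0.002 -0.002 -0.   ] deg 0.2 n 0.2
tool axes in world x,y,z: [[-0.002, -0.002, 1.0], [0.0, 1.0, 0.002], [-1.0, 0.0, -0.002]]
```

View pics/s4.png

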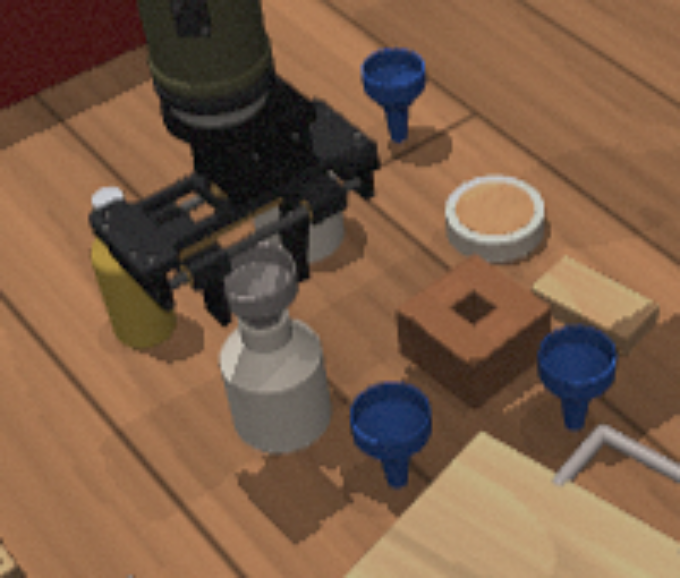

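The stem is inside the neck with no contact force yet. I'll lower the last ~7 mm slowly.

```bash
python3 -m pendant '[[50,[2,0,0],[0,0,0]],[50,[4,0,0],[0,0,0]],[50,[5,0,0],[0,0,0]],[50,[6,0,0],[0,0,0]],[50,[6,0,0],[0,0,0]],[50,[6,0,0],[0,0,0]]]'; python3 -m pendant '[[50,[1,0,0],[0,0,0]],[50,[1.5,0,0],[0,0,0]],[50,[1.5,0,0],[0,0,0]]]' 
```

```text
time_s: 7.98
tool_pos: [0.6276, -0.1235, 0.1526]
tool_rot: [-53.6, 90.0, -53.5]
force: [0.2, 0.6, -0.8]
grip_width: 0.0595
time_s: 8.23
tool_pos: [0.6277, -0.1235, 0.1515]
tool_rot: [-41.2, 90.0, -41.1]
force: [-1.7, -0.6, 1.7]
grip_width: 0.0594
```

```bash
python3 -m pendant '[[50,[0.7,0,0],[0,0,0]],[50,[1.2,0,0],[0,0,0]],[50,[1.5,0,0],[0,0,0]],[50,[1.5,0,0],[0,0,0]]]' 
```

```text
time_s: 8.57
tool_pos: [0.6278, -0.1235, 0.1512]
tool_rot: [-39.9, 89.9, -39.8]
force: [-3.2, 0.2, 7.8]
grip_width: 0.0593
```

The force rises to 7.8 N up, so the cone is on the rim at TCP z 0.151, where I predicted 0.1505. Releasing now.

```bash
python3 -m pendant '[[62,[0,0,0],[0,0,0]],[66,[0,0,0],[0,0,0]],[72,[0,0,0],[0,0,0]],[80,[0,0,0],[0,0,0]],[87,[0,0,0],[0,0,0]],[87,[0,0,0],[0,0,0]],[87,[0,0,0],[0,0,0]],[87,[0,0,0],[0,0,0]]]'; python3 - <<'E'
from h import *
plan([.6265,-.123,.26],0)
s=optics.read_camera("wrist");cv2.imwrite("pics/w5.png",s["image"])
E
```

```text
time_s: 9.23
tool_pos: [0.6275, -0.1235, 0.1494]
tool_rot: [176.3, 90.0, 176.4]
force: [-0.8, 0.1, 0.2]
grip_width: 0.0861
t 9.23 pos [ 0.6275 -0.1235  0.1494] F [-0.8  0.1  0.2] w 0.0861 q7 -0.8
shift [-110.6    0.5   -1.1] rot [ 0.002 -0.    -0.   ] deg 0.1 n 2.7
tool axes in world x,y,z: [[-0.0, -0.002, 1.0], [0.0, 1.0, 0.002], [-1.0, 0.0, -0.0]]
```

View pics/w5.png

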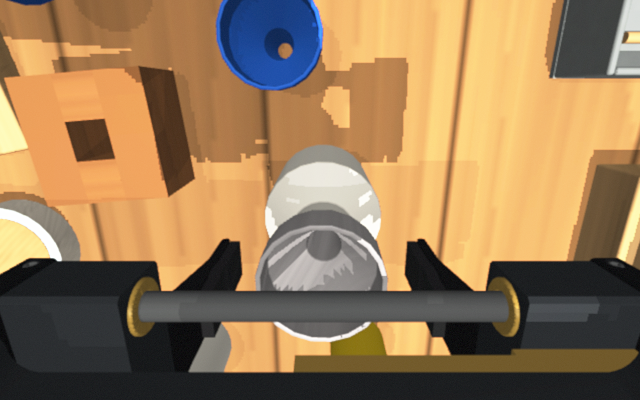

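The fingers are clear on both sides of the funnel collar, which is centred at (322,282). I'll lift straight up, then check the seating.

```bash
python3 -m pendant '[[87,[-10,0,0],[0,0,0]],[87,[-30,0,0],[0,0,0]],[87,[-60,0,0],[0,0,0]],[87,[-90,0,0],[0,0,0]],[87,[-110,0,0],[0,0,0]],[87,[-120,0,0],[0,0,0]],[87,[-120,0,0],[0,0,0]]]'; python3 - <<'E'
from h import *
s=optics.read_camera("scene");cv2.imwrite("pics/s6.png",cv2.resize(s["image"][90:260,180:380],None,fx=3.4,fy=3.4))
W=cloud(s)
for k,(z0,z1) in dict(collartop=(.154,.175),bottle=(.02,.07)).items():
  v=(W[...,2]>z0)&(W[...,2]<z1)&(abs(W[...,0]-.626)<.05)&(abs(W[...,1]+.124)<.05)
  P=W[v];print(k,len(P),np.round((P.min(0)+P.max(0))/2,4),np.round(np.ptp(P,axis=0),4),np.round(np.percentile(P[:,2],[90,98,100]),4))
  if k[0]=="c":
    A=np.c_[P[:,:2]-P[:,:2].mean(0),np.ones(len(P))]
    rim=P[P[:,2]>.152]; 
for n in("scene",):
    for l in("lid_bar","lid_hinge"): print(l,[(round(d["confidence"],2),np.round(np.array(d["centre"])*[400,640]).tolist()) for d in models.landmark_of(n,l)])
w=optics.read_camera("wrist");cv2.imwrite("pics/w6.png",w["image"]);W=cloud(w)
v=(W[...,2]>.152)&(W[...,2]<.17)&(np.hypot(W[...,0]-.627,W[...,1]+.1235)<.04)
P=W[v];print("wrist rim",len(P),np.round(P.min(0),4),np.round(P.max(0),4))
plan([.493,.167,.26],14)
E
```

```text
time_s: 9.87
tool_pos: [0.6289, -0.1234, 0.273]
tool_rot: [-14.2, 89.7, -14.0]
force: [-0.7, 0.6, -0.3]
grip_width: 0.0869
collartop 127 [ 0.6263 -0.1224  0.1588] [0.0601 0.0597 0.0094] [0.1606 0.1621 0.1635]
bottle 356 [ 0.6298 -0.1095  0.0452] [0.0746 0.0553 0.0496] [0.0653 0.0688 0.07  ]
lid_bar [(0.7, [225.0, 379.0])]
lid_hinge [(0.74, [298.0, 319.0])]
wrist rim 1052 [ 0.5962 -0.1537  0.1521] [ 0.6547 -0.0944  0.1625]
t 10.07 pos [ 0.6266 -0.1236  0.2675] F [-1.1  0.   0.1] w 0.0868 q7 1.1
shift [   8.1  290.8 -133. ] rot [-0.242 -0.003 -0.001] deg 13.9 n 7.7
tool axes in world x,y,z: [[-0.003, -0.002, 1.0], [0.001, 1.0, 0.002], [-1.0, 0.001, -0.003]]
```

View pics/s6.png

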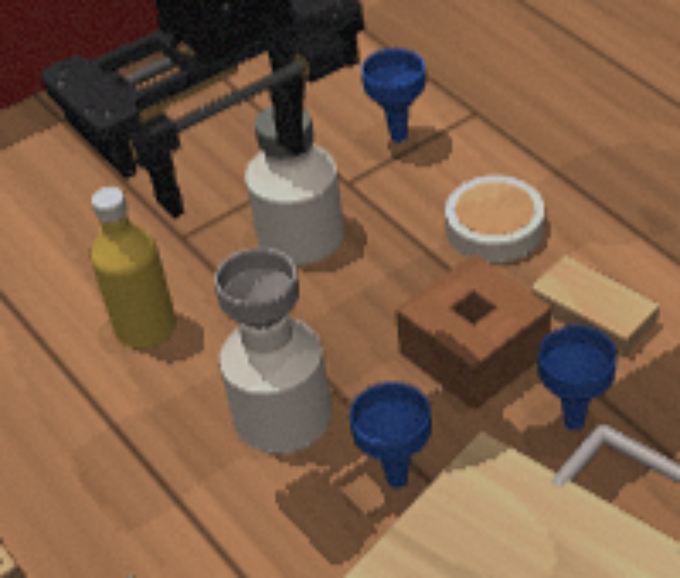

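View pics/w6.png

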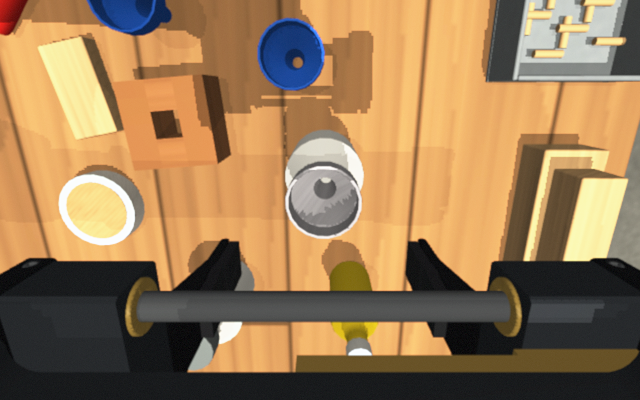

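The funnel is seated: its rim is at z 0.161 (expected 0.1607), and it stands upright and centred. Next is the bar.

```bash
python3 -m pendant '[[87,[0,12,-5],[-0.01,0,0]],[87,[0,40,-18],[-0.035,0,0]],[87,[0,76,-34],[-0.065,0,0]],[87,[0,112,-51],[-0.095,0,0]],[87,[3,148,-67],[-0.125,0,0]],[87,[6,184,-84],[-0.155,0,0]],[87,[8,220,-100],[-0.185,0,0]],[87,[8,254,-116],[-0.215,0,0]],[87,[8,280,-128],[-0.235,0,0]],[87,[8,291,-133],[-0.242,-0.003,0]]]'; python3 -m pendant '[[87,[0,0,0],[0,0,0]],[87,[0,0,0],[0,0,0]]]'; python3 - <<'E'
from h import *
w=optics.read_camera("wrist");cv2.imwrite("pics/w7.png",w["image"]);W=cloud(w)
np.save("W7.npy",W)
z=W[...,2];o=telemetry.get_obs()
# bar: thin at z .098-.112 in front of lid
v=(z>.095)&(z<.116)&(W[...,0]>.44)&(W[...,0]<.6)&(W[...,1]>.08)&(W[...,1]<.26)
P=W[v]
print(len(P),np.round(P.min(0),3),np.round(P.max(0),3))
# in bin axes
a=np.radians(14);u=np.array([np.cos(a),np.sin(a)]);n=np.array([-np.sin(a),np.cos(a)])
s=P[:,:2]@u;t=P[:,:2]@n
h,e=np.histogram(s,np.arange(s.min(),s.max(),.005));print(list(zip(np.round(e,3),h)))
plan([.493,.167,.22],14)
E
```

```text
time_s: 10.9
tool_pos: [0.4902, 0.1728, 0.2608]
tool_rot: [24.0, 89.9, 38.5]
force: [-0.2, 0.4, -0.7]
grip_width: 0.087
time_s: 11.07
tool_pos: [0.4938, 0.1665, 0.261]
tool_rot: [-37.1, 89.8, -23.1]
force: [1.8, -0.3, -0.4]
grip_width: 0.0871
15297 [0.473 0.08  0.095] [0.6   0.26  0.111]
[(np.float64(0.51), np.int64(618)), (np.float64(0.515), np.int64(661)), (np.float64(0.52), np.int64(341)), (np.float64(0.525), np.int64(151)), (np.float64(0.53), np.int64(143)), (np.float64(0.535), np.int64(137)), (np.float64(0.54), np.int64(139)), (np.float64(0.545), np.int64(154)), (np.float64(0.55), np.int64(144)), (np.float64(0.555), np.int64(141)), (np.float64(0.56), np.int64(151)), (np.float64(0.565), np.int64(1222)), (np.float64(0.57), np.int64(1080)), (np.float64(0.575), np.int64(1075)), (np.float64(0.58), np.int64(1072)), (np.float64(0.585), np.int64(1063)), (np.float64(0.59), np.int64(1062)), (np.float64(0.595), np.int64(1023)), (np.float64(0.6), np.int64(835)), (np.float64(0.605), np.int64(778)), (np.float64(0.61), np.int64(764)), (np.float64(0.615), np.int64(731)), (np.float64(0.62), np.int64(626)), (np.float64(0.625), np.int64(497)), (np.float64(0.63), np.int64(363)), (np.float64(0.635), np.int64(236))]
t 11.12 pos [0.4945 0.1653 0.261 ] F [ 0.8 -0.5 -0.8] w 0.087 q7 -10.4
shift [41.   2.1 -1.1] rot [-0.003  0.002  0.002] deg 0.2 n 1.0
tool axes in world x,y,z: [[0.003, -0.239, 0.971], [-0.001, 0.971, 0.239], [-1.0, -0.002, 0.002]]
```

View pics/w7.png

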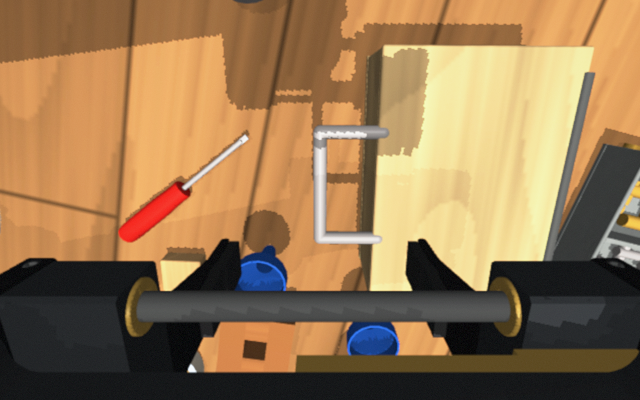

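The wrist view shows the bar running vertically from (319,135) to (321,238), parallel to the pads. I'll fit its line.

```bash
python3 - <<'E'
from h import *
W=np.load("W7.npy");z=W[...,2]
a=np.radians(14);u=np.array([np.cos(a),np.sin(a)]);n=np.array([-np.sin(a),np.cos(a)])
S=W[...,:2]@u
v=(z>.097)&(z<.116)&(S>.505)&(S<.527)&(W[...,1]>.05)&(W[...,1]<.28)
P=W[v]; print(P[:,2].max())
vx,vy,x0,y0=cv2.fitLine(P[:,:2].astype(np.float32),cv2.DIST_HUBER,0,.001,.001).ravel()
print("dir",np.degrees(np.arctan2(vy,vx)),"c",x0,y0)
d=np.array([vx,vy]); 
if d[1]<0:d=-d
t=P[:,:2]@d; nn=np.array([d[1],-d[0]]);s=P[:,:2]@nn
print("t range",t.min(),t.max(),"s",np.percentile(s,[1,50,99]))
c=d*(t.min()+t.max())/2+nn*(np.percentile(s,1)+np.percentile(s,99))/2
yaw=np.degrees(np.arctan2(nn[1],nn[0]));print("bar mid",c,"yaw",yaw)
L=W[(z>.1)&(z<.125)&(S>.57)];print("lid top z",np.percentile(L[:,2],[5,50,95]))
plan([c[0],c[1],.1045],yaw)
E
```

```text
0.1103760612556069
dir -76.40388 c 0.49036402 0.16809158
t range -0.010199432512846005 0.10032901113996581 s [0.50965853 0.51598919 0.52611611]
bar mid [0.49278087 0.16554494] yaw 13.596117
lid top z [0.10593034 0.10720772 0.10870075]
t 11.12 pos [0.4945 0.1653 0.261 ] F [ 0.8 -0.5 -0.8] w 0.087 q7 -10.4
shift [156.5   0.9  -1.9] rot [0.004 0.002 0.002] deg 0.3 n 3.8
tool axes in world x,y,z: [[0.003, -0.239, 0.971], [-0.001, 0.971, 0.239], [-1.0, -0.002, 0.002]]
```

Fully open fingers reach 58 mm from centre and the lid edge is only 50 mm from the bar, so I'll narrow to 45 mm before descending.

```bash
python3 -m pendant '[[45,[0,1,-3.5],[0.004,0.002,0.002]],[45,[15,1,-3.5],[0.004,0.002,0.002]],[45,[35,1,-3.5],[0.004,0.002,0.002]],[45,[55,1,-3.5],[0.004,0.002,0.002]],[45,[75,1,-3.5],[0.004,0.002,0.002]],[45,[90,1,-3.5],[0.004,0.002,0.002]],[45,[100,1,-3.5],[0.004,0.002,0.002]],[45,[100,1,-3.5],[0.004,0.002,0.002]],[45,[100,1,-3.5],[0.004,0.002,0.002]]]';python3 - <<'E'
from h import *
plan([.491,.1655,.1015],13.6)
w=optics.read_camera("wrist");cv2.imwrite("pics/w8.png",w["image"])
E
```

```text
time_s: 11.87
tool_pos: [0.4909, 0.1664, 0.1614]
tool_rot: [88.0, 89.9, 101.7]
force: [0.6, -0.5, -0.0]
grip_width: 0.0458
t 11.87 pos [0.4909 0.1664 0.1614] F [ 0.6 -0.5 -0. ] w 0.0458 q7 -13.9
shift [59.9 -1.1 -0.1] rot [ 0.001  0.    -0.002] deg 0.1 n 1.4
tool axes in world x,y,z: [[-0.0, -0.236, 0.972], [0.002, 0.972, 0.236], [-1.0, 0.002, 0.0]]
```

View pics/w8.png

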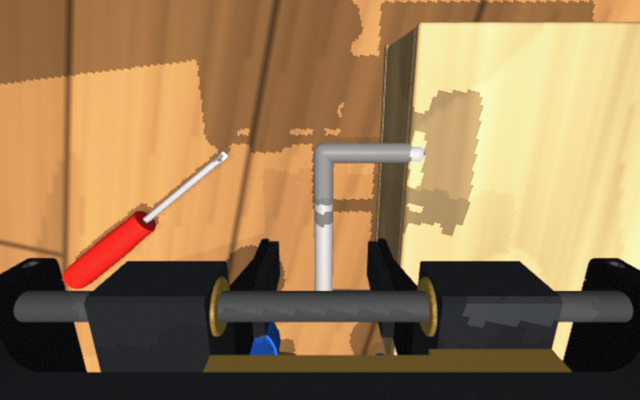

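The bar at col 324 is midway between the jaws (267 and 382), and the fingers clear the lid edge at col ~395. Descending and gripping.

```bash
python3 -m pendant '[[45,[10,-1,0],[0,0,0]],[45,[25,-1,0],[0,0,0]],[45,[42,-1,0],[0,0,0]],[45,[54,-1,0],[0,0,0]],[45,[60,-1,0],[0,0,0]],[45,[60,-1,0],[0,0,0]],[45,[60,-1,0],[0,0,0]]]';python3 -m pendant '[[5,[0,0,0],[0,0,0]],[5,[0,0,0],[0,0,0]],[5,[0,0,0],[0,0,0]],[5,[0,0,0],[0,0,0]],[5,[0,0,0],[0,0,0]],[5,[0,0,0],[0,0,0]],[5,[0,0,0],[0,0,0]],[5,[0,0,0],[0,0,0]]]' 30; python3 - <<'E'
from h import *
plan([.491,.1655,.1015],13.6)
for n in("wrist","scene"):
    w=optics.read_camera(n);cv2.imwrite(f"pics/{n}9.png",w["image"])
E
```

```text
time_s: 12.5
tool_pos: [0.491, 0.1667, 0.1017]
tool_rot: [59.1, 89.9, 72.9]
force: [0.9, -0.0, 0.4]
grip_width: 0.0451
time_s: 13.17
tool_pos: [0.4911, 0.1665, 0.1016]
tool_rot: [49.1, 89.9, 62.9]
force: [0.4, -0.7, 0.5]
grip_width: 0.0109
t 13.17 pos [0.4911 0.1665 0.1016] F [ 0.4 -0.7  0.5] w 0.0109 q7 -17.0
shift [ 0.1 -1.  -0.3] rot [ 0.003  0.001 -0.002] deg 0.2 n 0.0
tool axes in world x,y,z: [[0.001, -0.238, 0.971], [0.002, 0.971, 0.238], [-1.0, 0.002, 0.001]]
```

View pics/scene9.png

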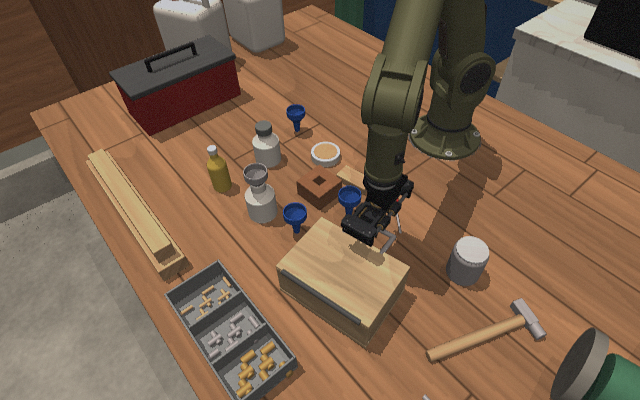

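```bash
python3 -m pendant '[[5,[-4,0,0],[0,0,0]],[5,[-11.5,0,0.3],[0,0,0]],[5,[-23,0,1.2],[0,0,0]],[5,[-34.4,0,2.7],[0,0,0]],[5,[-45.7,0,4.8],[0,0,0]],[5,[-56.9,0,7.5],[0,0,0]],[5,[-65,0,9.9],[0,0,0]],[5,[-68,0,10.8],[0,0,0]],[5,[-68,0,10.8],[0,0,0]]]'; python3 - <<'E'
from h import *
plan([.491,.1655,.1015],13.6)
w=optics.read_camera("scene");cv2.imwrite("pics/scene10.png",cv2.resize(w["image"][140:340,240:500],None,fx=3,fy=3))
E
```

```text
time_s: 14.02
tool_pos: [0.5023, 0.1691, 0.1703]
tool_rot: [26.8, 89.8, 40.5]
force: [6.3, 2.3, -6.2]
grip_width: 0.0111
t 14.02 pos [0.5023 0.1691 0.1703] F [ 6.3  2.3 -6.2] w 0.0111 q7 -14.3
shift [ 68.8  -0.9 -12.1] rot [ 0.002  0.003 -0.002] deg 0.3 n 1.7
tool axes in world x,y,z: [[0.003, -0.237, 0.971], [0.002, 0.971, 0.237], [-1.0, 0.002, 0.003]]
```

View pics/scene10.png

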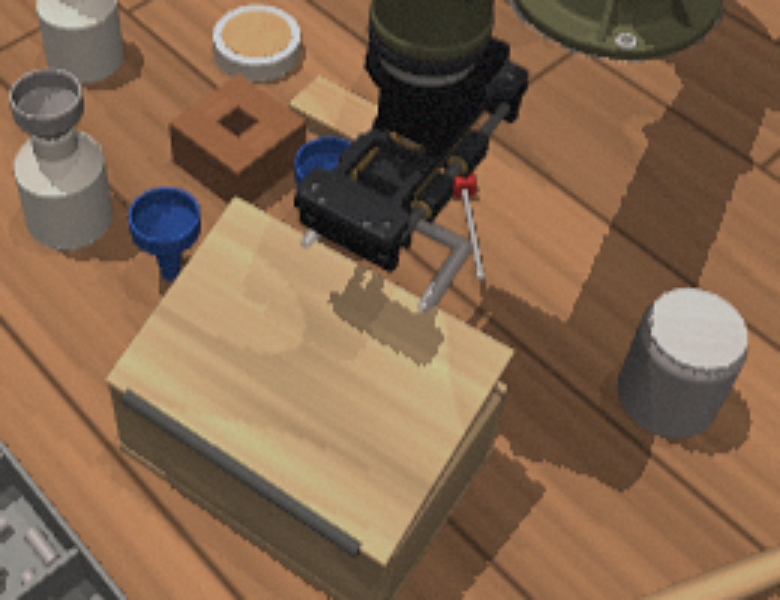

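```bash
python3 -m pendant '[[5,[-4,0,2],[0,0,0]],[5,[-10.9,0,4.8],[0,0,0]],[5,[-21.5,0,9.3],[0,0,0]],[5,[-31.9,0,14.2],[0,0,0]],[5,[-42,0,19.7],[0,0,0]],[5,[-51.8,0,25.7],[0,0,0]],[5,[-61.3,0,32.2],[0,0,0]],[5,[-68,0,37.2],[0,0,0]],[5,[-70.5,0,39.3],[0,0,0]],[5,[-70.5,0,39.3],[0,0,0]]]'; python3 - <<'E'
from h import *
plan([.491,.1655,.1015],13.6)
w=optics.read_camera("scene");cv2.imwrite("pics/scene11.png",cv2.resize(w["image"][140:340,240:500],None,fx=3,fy=3))
W=cloud(w);m=[d for d in models.masks_of("scene","lid")]
yaw=np.radians(13.6);u=np.array([np.cos(yaw),np.sin(yaw)]);n=np.array([-u[1],u[0]]);hp=np.array([.705,.217])
for d in m[:1]: print(d["confidence"],d["extent"])
# lid top surface fit: points above hinge, yellow
S=(W[...,:2]-hp)@u;T=(W[...,:2]-hp)@n;z=W[...,2]
hsv=cv2.cvtColor(w["image"],cv2.COLOR_BGR2HSV)
v=(S>-.15)&(S<-.02)&(abs(T)<.1)&(z>.11)&(hsv[...,1]>60)&(hsv[...,2]>110)
A=np.c_[S[v],T[v],np.ones(v.sum())]
k=np.ones(v.sum(),bool)
for _ in range(8):
    s=np.linalg.lstsq(A[k],z[v][k],rcond=None)[0];r=A@s-z[v];k=abs(r)<.006
print(v.sum(),k.sum(),s,"angle",np.degrees(np.arctan(np.hypot(s[0],s[1]))))
E
```

```text
time_s: 14.9
tool_pos: [0.5386, 0.1779, 0.2401]
tool_rot: [147.8, 89.9, 161.5]
force: [-2.6, -1.7, -2.4]
grip_width: 0.0113
t 14.9 pos [0.5386 0.1779 0.2401] F [-2.6 -1.7 -2.4] w 0.0113 q7 -14.6
shift [138.7  -0.9 -48.9] rot [ 0.003 -0.002 -0.001] deg 0.2 n 3.5
tool axes in world x,y,z: [[-0.002, -0.238, 0.971], [0.001, 0.971, 0.238], [-1.0, 0.001, -0.002]]
0.67 [0.4297, 0.499, 0.6381, 0.822]
6459 6284 [-7.76707441e-01 -8.33781880e-05  1.10125016e-01] angle 37.83675332427942
```

View pics/scene11.png

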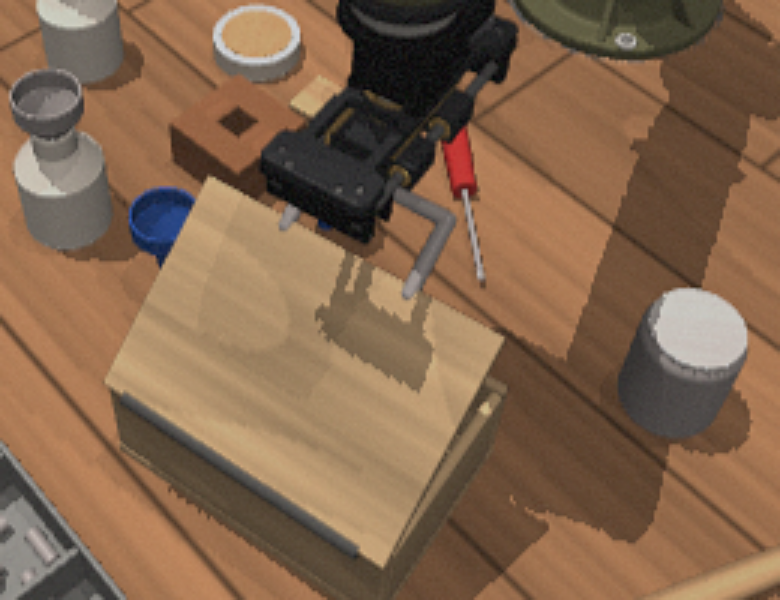

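```bash
python3 -m pendant '[[5,[-3,0,2.3],[0,0,0]],[5,[-8,0,6.6],[0,0,0]],[5,[-13,0,11],[0,0,0]],[5,[-16,0,14],[0,0,0]],[5,[-17,0,15],[0,0,0]],[5,[-17,0,15],[0,0,0]],[5,[-17,0,15],[0,0,0]]]'; cat > lid.py <<'E'
from h import *
plan([.491,.1655,.1015],13.6)
yaw=np.radians(13.6);u=np.array([np.cos(yaw),np.sin(yaw)]);n=np.array([-u[1],u[0]]);hp=np.array([.705,.217])
o=telemetry.get_obs();print("TCP kin angle",np.degrees(np.arctan2(o["tool_pos"][2]+.003-.1045,-(o["tool_pos"][:2]-hp)@u)), "radius",np.hypot(o["tool_pos"][2]+.003-.1045,(o["tool_pos"][:2]-hp)@u))
import sys
for cam in("scene","top","wrist"):
    w=optics.read_camera(cam);cv2.imwrite(f"pics/{cam}{sys.argv[1]}.png",w["image"])
    W=cloud(w)
    S=(W[...,:2]-hp)@u;T=(W[...,:2]-hp)@n;z=W[...,2]
    hsv=cv2.cvtColor(w["image"],cv2.COLOR_BGR2HSV)
    v=(S>-.14)&(S<-.015)&(abs(T)<.1)&(z>.115)&(z<.28)&(hsv[...,1]>60)&(hsv[...,2]>90)
    if v.sum()<200: print(cam,v.sum());continue
    A=np.c_[S[v],T[v],np.ones(v.sum())];k=np.ones(v.sum(),bool)
    for _ in range(8):
        s=np.linalg.lstsq(A[k],z[v][k],rcond=None)[0];r=A@s-z[v];k=abs(r)<.006
    print(cam,v.sum(),k.sum(),np.round(s,3),"angle",np.degrees(np.arctan(np.hypot(s[0],s[1]))))
E
python3 lid.py 12
```

```text
time_s: 15.58
tool_pos: [0.5539, 0.1817, 0.2581]
tool_rot: [90.5, 89.9, 104.2]
force: [-6.9, -2.0, 1.9]
grip_width: 0.0106
t 15.58 pos [0.5539 0.1817 0.2581] F [-6.9 -2.   1.9] w 0.0106 q7 -15.1
shift [156.6  -0.9 -64.9] rot [ 0.003 -0.    -0.001] deg 0.2 n 4.1
tool axes in world x,y,z: [[-0.0, -0.238, 0.971], [0.001, 0.971, 0.238], [-1.0, 0.001, -0.0]]
TCP kin angle 45.269810756914424 radius 0.2205004517515332
scene 6470 6454 [-0.963 -0.     0.111] angle 43.90888525095748
top 656 633 [-0.962 -0.003  0.111] angle 43.87670363804371
wrist 21465 20871 [-0.956 -0.001  0.11 ] angle 43.707074318446665
```

```bash
python3 - <<'E'
import cv2
cv2.imwrite("pics/s12c.png",cv2.resize(cv2.imread("pics/scene12.png")[140:340,180:440],None,fx=3,fy=3))
E
```

```text
(no output)
```

View pics/s12c.png

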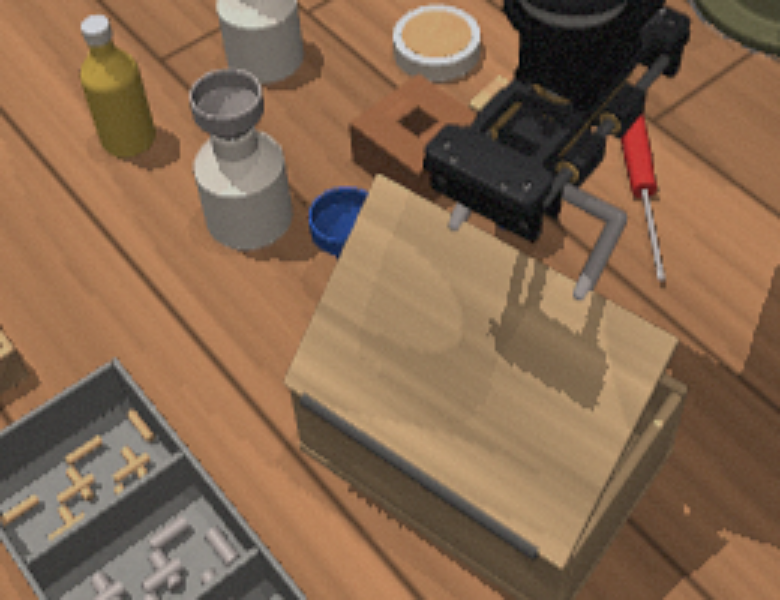

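View pics/wrist12.png

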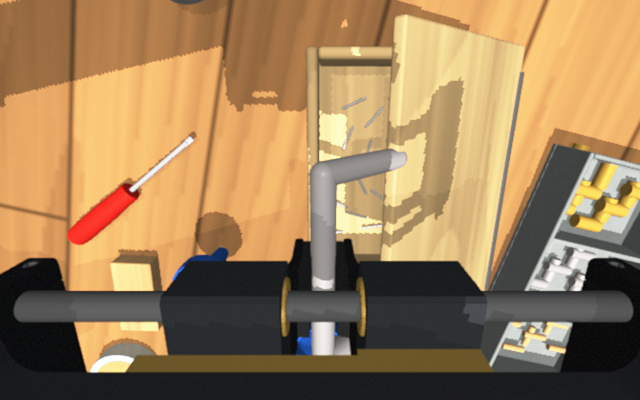

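The three cameras agree on about 43.8° while the kinematics say 45.3°, so the bar has slipped a millimetre or two in the pads. The lid also presses radially outward with about 6 N. I'll trim up and slightly outward.

```bash
python3 -m pendant '[[5,[-2,0,0.8],[0,0,0]],[5,[-4.2,0,1.7],[0,0,0]],[5,[-4.2,0,1.7],[0,0,0]],[5,[-4.2,0,1.7],[0,0,0]],[5,[-4.2,0,1.7],[0,0,0]]]' 40; python3 lid.py 13
```

```text
time_s: 16.15
tool_pos: [0.5564, 0.1822, 0.2608]
tool_rot: [44.5, 89.8, 58.2]
force: [3.6, 0.5, -9.1]
grip_width: 0.0108
t 16.15 pos [0.5564 0.1822 0.2608] F [ 3.6  0.5 -9.1] w 0.0108 q7 -15.1
shift [159.2  -1.  -67.9] rot [ 0.002  0.002 -0.002] deg 0.2 n 4.2
tool axes in world x,y,z: [[0.002, -0.238, 0.971], [0.003, 0.971, 0.238], [-1.0, 0.002, 0.002]]
TCP kin angle 46.23944425653756 radius 0.22062495834704568
scene 6447 6427 [-0.996 -0.     0.111] angle 44.872279058197044
top 636 611 [-0.994 -0.003  0.112] angle 44.82221461751368
wrist 20707 20093 [-0.989 -0.001  0.111] angle 44.672213029522005
```

The cameras now read 44.7–44.9°. I'll hold for a second and check that it is stable, and that the rest of the bench is still standing.

```bash
python3 -m pendant '[[5,[0,0,0],[0,0,0]],[5,[0,0,0],[0,0,0]],[5,[0,0,0],[0,0,0]],[5,[0,0,0],[0,0,0]],[5,[0,0,0],[0,0,0]],[5,[0,0,0],[0,0,0]],[5,[0,0,0],[0,0,0]],[5,[0,0,0],[0,0,0]],[5,[0,0,0],[0,0,0]],[5,[0,0,0],[0,0,0]]]'; python3 lid.py 14; python3 - <<'E'
from h import *
s=optics.read_camera("scene");W=cloud(s)
v=(W[...,2]>.15)&(W[...,2]<.175)&(np.hypot(W[...,0]-.627,W[...,1]+.123)<.045)
P=W[v];print("collar",np.round((P.min(0)+P.max(0))/2,4),np.round(np.ptp(P,axis=0),4),np.percentile(P[:,2],98))
E
```

```text
time_s: 17.13
tool_pos: [0.5563, 0.1822, 0.2608]
tool_rot: [41.8, 89.8, 55.5]
force: [4.8, 2.0, -11.9]
grip_width: 0.0109
t 17.13 pos [0.5563 0.1822 0.2608] F [  4.8   2.  -11.9] w 0.0109 q7 -15.1
shift [159.1  -1.1 -67.8] rot [ 0.003  0.002 -0.002] deg 0.2 n 4.1
tool axes in world x,y,z: [[0.002, -0.238, 0.971], [0.003, 0.971, 0.238], [-1.0, 0.002, 0.002]]
TCP kin angle 46.212034960786525 radius 0.22064590811071755
scene 6455 6438 [-0.995  0.     0.111] angle 44.853478583958974
top 640 621 [-0.994 -0.005  0.111] angle 44.829491715739756
wrist 20685 20084 [-0.988 -0.001  0.111] angle 44.66406141891014
collar [ 0.6262 -0.1228  0.1563] [0.0588 0.0633 0.0126] 0.1618504118692441
```

View pics/scene14.png

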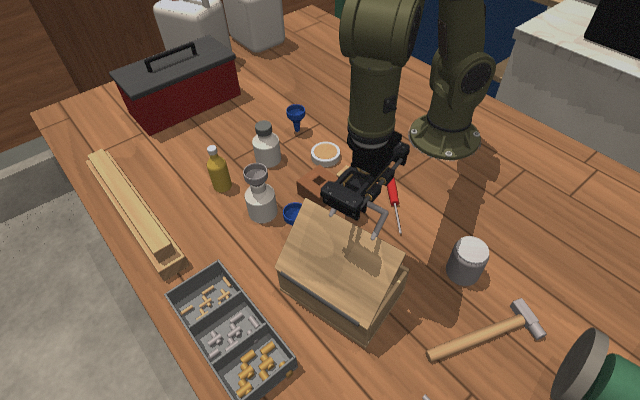

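View pics/top14.png

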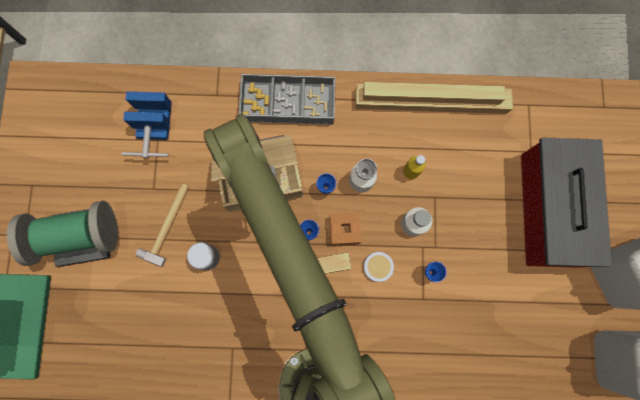

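Everything is still standing: the funnel in the open bottle at scene (257,180), the capped bottle at (266,145), the glue at (218,170), the tin at (468,260) and the blue funnels. The lid is steady, so I'm handing in.

```bash
python3 -c "
from h import *
print(env.sign_off())"
```

```text
the job is handed in; nothing more can be done
None
```

The funnel is seated and released in the neck of the open bottle, and the gripper is holding the nail bin's lid by its bar at about 45°. I handed the job in at about 17 s, with no verdict reported.

- **Funnel:** its rim measures 0.161–0.162 m above the bench, against 0.161 expected when fully home, and it stands upright and centred in the neck. I stopped lowering at about 8 N of contact force before letting go.
- **Lid:** over a one-second hold the three cameras read a steady 44.7–44.9°, with a 40 N grip and about 13 N at the wrist.
- **Disagreement:** the arm's position with my estimated hinge point gives 46.2° for the lid. I trusted the cameras; the gap probably comes from a small slip of the bar in the pads or a few millimetres of error in the hinge point.
- **Rest of the bench:** in the last pictures the capped bottle, glue, tin and blue funnels were all standing where they started. The arm and lid partly hid two of the blue funnels.

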